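# Dip the feeding tongs in the rinse jar

## Task

Lift the loose blue cap off the clear rinse jar and set it, knob up, wholly on the round cork mat. Then take the white feeding tongs from their wooden rest, dip the bent-down tip into the open clear jar, well below half its depth, for about a second without pressing hard on the jar, and lay the tongs back across both posts of their rest. Do not dip into the black cup, keep the jar standing where it is, and leave the other things on the shelf alone.

Things in the scene. Friction and masses are not known exactly. Their poses are not given: they have to be found in the camera images.
- jar: Clear plastic jar, loose, outer diameter 64, height 85, wall 3, floor 6 thick (inner diameter 58), thin blue rings near rim and foot, 150 g. Origin: centre of its underside, z up. It stands in one of two spots, the black cup in the other.
- cap: Blue cap lying loose (unscrewed) on the jar, pulls straight up. Origin: centre of the underside of its grey plug; z up. From the origin upward: plug diameter 50, 0 to 5 (hangs inside the jar mouth at the start); flange diameter 68, 5 to 13; round ribbed knob diameter 26 (28 over ribs), 13 to 35. 30 g.
- mat: Fixed round cork mat, diameter 120, 4 thick. Origin: centre of its underside, so its top is 4 above the origin.
- tongs: White plastic feeding tongs, locked shut: one rigid L, 60 g. Origin: mid-handle on its centre line, near the balance point: grip here. x along the handle to the bent end, z up. Handle 14 wide (y), 8 high (z), x -95 to +85; end block 30 x 18 x 14 at x = -95; at x = +85 a leg 10 x 10 goes down to z = -78, black rubber tip. Starts lying on its rest, origin over the rest's, axes alike.
- tongs_tip (a point): Centre of the lower end of the tongs' leg, at (85, 0, -78) in the tongs' frame.
- rest: Fixed pale wooden rest. Origin: midway between its two posts, on the underside; x from post to post, towards the tongs' bent end at the start. Base plate 70 wide, 6 thick, x -80 to +105. Posts at x = -55 and +55, 8 thick, 30 wide; the handle lies on their tops at z = 90 (its centre line at 94) between outward-leaning horns 19 apart at the bottom, 34 at the top, up to z = 110.
- cup: Black plastic open cup (not to be used), loose; outer diameter 60 at the foot, 68 at the rim, height 55. Origin: centre of underside.
- block: White ceramic bacteria-house block with four square holes, loose, 80 x 80 x 50. Origin: centre of underside.
- frame: Black plastic breeder net frame, bare box of thin rods, loose, 118 x 158 x 114. Origin: centre of underside.
- conditioner: Green bottle with white cap, loose, diameter 56, height 140. Origin: centre of underside.
- tin: Small orange food tin, loose, diameter 56, height 50. Origin: centre of underside.
- scraper: Black magnet scraper with yellow grip, loose, 70 x 40 x 30. Origin: centre of underside.
There are look-alikes about, which are no part of the job. Leave any pink or yellow look-alike of the tongs alone.

How it is judged:
By the outcome, as a careful person would: the job done as asked, in the order asked, and still so for the second after the job is handed in, with the robot touching nothing.
It also fails if it takes over 64 s, if anything falls off the work surface, if the arm or the gripper's body presses on something with over 40 N, if the wrist force passes 120 N, or if a joint passes its speed limit or range.

## Robot

A 6-joint arm with a two-finger parallel gripper is mounted at the origin on the work surface. World frame = base frame: x ahead of the robot, y to its left, z up, the work surface at z = 0. Lengths are in m, angles in rad, forces in N, time in s.
With the tool pointing down it reaches from about 0.4 to 0.825 m from the base axis. Payload 7 kg.
Tool frame: the origin (TCP) lies on the centre line of the jaws, within the pads' length; the fingertips stand 8 mm ahead of it and the grasp point (between the pads) lies 11 mm behind it; z points along the fingers, y is the line along which they close (so a half turn about z gives the same grasp; the last joint's range is limited). The gripper opens to 85 mm and grips with 20 to 120 N. Pads are 22 mm wide; open, the fingers measure 114 mm over their backs; the gripper's body (76 mm by 85 mm) begins 54 mm behind the grasp point. The pads swing forward as they close: fully open they stand 13 mm farther back than shut.
Start: joints at [1.476, 0.359, 0.012, 0, -1.224, -0.288], TCP at [0.252, 0.626, 0.239] pointing down, gripper open.
Joint ranges: [-3.07, 3.07], [-1.43, 2.12], [-1.02, 1.25], [-3.03, 1.67], [-3.05, -0], [-3.03, 3.03]. Speed limits (rad/s): [2.39, 2.39, 3.01, 3.14, 3.14, 3.14].

## Interface

Orientations are given as a unit quaternion [x, y, z, w].
In Python, from cell import bot gives the robot as it stands.
- The arm moves only by the tool apply_moves, never from a script. Its arguments are lists of equal length, an entry for each row: "dp": the shift along the tool's x, y, z scaled (see below), a list of three; "angular": the turn, a rotation vector about the tool's x, y, z scaled (see below), a list of three; "jaw": the opening, from 0 (shut) to 1 (fully open). In form: {"dp": [[tx, ty, tz], ...], "angular": [[ax, ay, az], ...], "jaw": [jaw, ...]}. A call has exactly 5 rows; each row is the pose to reach, as a shift and turn from the pose commanded when the call began, along the tool's axes at that moment; what a row does not reach only later rows make up. The controller multiplies each number of a shift by 100 mm and each number of a turn by 45 degrees. A row lasts 1/10 s, in which the tool goes at most 50 mm and 8.59 degrees, less where a joint would pass 70% of its speed; a pose out of reach is approached as far as the arm can. A call with a number of a shift or a turn outside -1 to 1 is refused whole. A call with a gripper value outside its range is refused whole. The fingers move at their own pace and stop on an object; "force" is the grip in N (left out, the last holds). Time passes only in rows, so rows that repeat a pose let the fingers close, or fill a call up. It gives the time, the measured TCP pose, the force, the opening and the grip force at its end, in the units of the state.
- bot.observe(): the state, without advancing time (a new reading comes with each control period).
- bot.grab_frame(name): name is "scene" or "top" or "wrist"; returns (picture, depth): 384x512x3 uint8, blue, green, red; 384x512 float32, m along the optical axis (not along the pixel's ray), 0 where there is no reading.
- bot.get_calibration(name): a dict with "intrinsics" (3x3 intrinsics, pixels), "R" (3x3) and "t" (3): a world point X has camera coordinates R X + t. Camera axes: x right, y down, z forward; pixel columns grow to the right and rows downward; lengths in m; the calibration is good to about 2 mm. A picture is of the moment at which its call begins: read the wrist's pose just before it. get_calibration takes no time and is no camera call; for the wrist camera it gives the pose at the moment of the call.
- bot.hand_in(): hands the job in; it is judged then, once.
The state is a dict: "clock": time; "joints": joint angles; "dq": joint speeds; "tau": joint torques, N m; "tool_pos": TCP position; "tool_rot": TCP orientation; "wrist_force": force on the tool from outside, world axes, zero at the start; "moment": the same for the moment, N m; "width": finger opening in m; "grip_force": force on a finger pad.
Only numpy, scipy, OpenCV 4.12 (cv2) and the standard library are available. Lean on these libraries where they do the work, as an engineer would, in place of code of your own. Each camera call takes 0.05 s, during which the arm holds its last target. There are 200 camera calls.

## Working session

There is one attempt and no reset: what is moved stays moved. The work goes in short steps, Python scripts to look and compute and a tool call to move; the robot and the scene stay as the last step left them, time stands still between calls to the robot, and variables do not carry over. Pictures are saved under pics/ and viewed, at most 10 in all, crops included, and the job is handed in when it is done.

Besides the shell and the picture viewer there is one more tool, called after ">>>" as name(argument=value, ...) on one line, values as JSON. apply_moves: Moves the arm, as the interface text tells. Shifts and turns lie within -1 to 1; 1 stands for 100 mm of shift or 45 degrees of turn. Its arguments: {"type":"object","properties":{"dp":{"type":"array"},"angular":{"type":"array"},"jaw":{"type":"array"},"force":{"type":"number"}},"required":["dp","angular","jaw"]}

```bash
mkdir -p pics; ls; cat > h.py <<'E'
import numpy as np, cv2
from cell import bot
from scipy.spatial.transform import Rotation as Ro
def grab(n):
    c=bot.get_calibration(n); im,d=bot.grab_frame(n)
    K,R,t=[np.array(c[k],float) for k in('intrinsics','R','t')]
    return im,d,K,R,t
def ray(u,v,z,c):
    K,R,t=c; o=-R.T@t; d=R.T@np.linalg.inv(K)@np.array([u,v,1.]); return o+d*(z-o[2])/d[2]
def pts(d,K,R,t):
    v,u=np.mgrid[:d.shape[0],:d.shape[1]]
    P=np.stack([(u-K[0,2])/K[0,0]*d,(v-K[1,2])/K[1,1]*d,d],-1)
    return (P-t)@R
def proj(X,K,R,t):
    p=K@(R@np.array(X,float)+t); return p[:2]/p[2]
E
python3 - <<'E'
from h import *
s=bot.observe();print(s)
for n in('scene','top'):
    im,d,K,R,t=grab(n); np.savez(f'{n}.npz',im=im,d=d,K=K,R=R,t=t)
    cv2.imwrite(f'pics/{n}.png',cv2.resize(im,(800,600)));print(n,-R.T@t,K[0,0])
E
```

```text
pics
{'clock': 0.0, 'joints': array([ 1.47609308e+00,  3.59407861e-01,  1.10527960e-02, -3.39297719e-04,
       -1.22408023e+00, -2.88118884e-01]), 'dq': array([ 0.0011553 , -0.00064942,  0.00051014,  0.00035478,  0.00029444,
        0.00048134]), 'tau': array([-2.19542213e-03, -5.83322024e+01,  2.93414122e+01,  6.93655953e+00,
       -6.00017229e-03, -5.36093154e-06]), 'tool_pos': array([0.25198021, 0.62570401, 0.23834941]), 'tool_rot': array([ 9.81725429e-01, -1.90301037e-01, -7.96339210e-05,  8.31057682e-04]), 'wrist_force': array([-0.14168444, -0.5774522 ,  0.68416743]), 'moment': array([ 0.01471836, -0.00244776, -0.00269816]), 'grip_force': 0.0, 'width': 0.08519810380838859}
scene [ 1.20661322 -0.3238291   0.64026518] 387.3401463927011
top [ 0.22106366 -0.05560381  1.40461098] 452.1555639670858
```

View pics/scene.png

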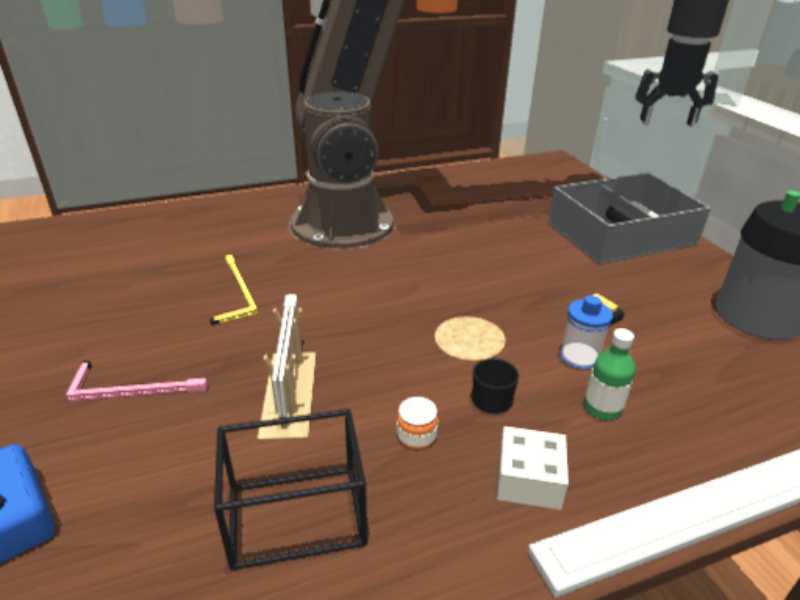

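View pics/top.png

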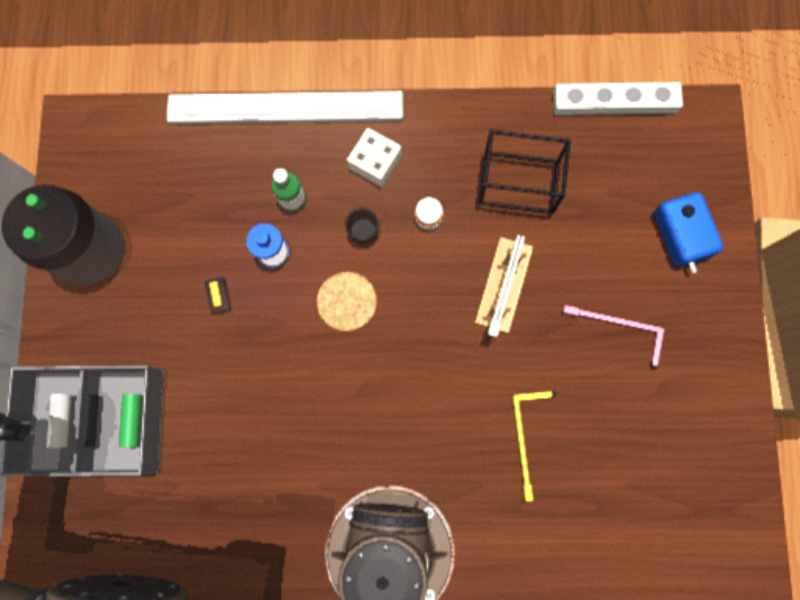

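The pictures show these candidates (800x600 pixels).
- **Tongs:** white on the rest (top 505,285; scene 285,355), pink (top 615,325) and yellow (top 525,440). White is the one to use.
- **Blue things:** cap on the clear jar (top 265,240; scene 590,310), and a blue box (top 688,230), which is not wanted.
- **Vessels:** clear jar (scene 587,340) and black cup (scene 495,385).

Next I measure.

```bash
python3 - <<'E'
from h import *
D={n:np.load(n+'.npz') for n in('scene','top')}
for n,f in D.items():
    im,d,K,R,t=[f[k] for k in('im','d','K','R','t')]; P=pts(d,K,R,t); hsv=cv2.cvtColor(im,cv2.COLOR_BGR2HSV)
    def box(x0,y0,x1,y1):
        m=np.zeros(d.shape,bool); m[int(y0*.64):int(y1*.64),int(x0*.64):int(x1*.64)]=1; return m&(d>0)
    H,S,V=cv2.split(hsv)
    b={'scene':dict(cap=(540,280,630,335),mat=(420,305,520,370),tongs=(255,285,330,445),cup=(460,350,530,420),tin=(390,390,445,450),cond=(580,325,640,425)),
       'top':dict(cap=(235,215,300,280),mat=(305,260,390,340),tongs=(465,230,545,345),cup=(335,200,390,255),tin=(405,190,450,240),cond=(260,160,310,215))}[n]
    for k,bb in b.items():
        m=box(*bb)
        if k=='cap': m&=(H>100)&(H<130)&(S>120)&(P[...,2]>.06)
        elif k=='tongs': m&=(S<60)&(V>110)&(P[...,2]>.015)
        elif k=='mat': m&=(P[...,2]<.02)&(H>8)&(H<25)&(V>140)
        else: m&=P[...,2]>.015
        q=P[m]
        print(n,k,m.sum(),'min',q.min(0).round(3),'max',q.max(0).round(3),'med',np.median(q,0).round(3))
        if k=='cap':
            for lo,hi in((.09,.1),(.1,.12)):
                w=q[(q[:,2]>lo)&(q[:,2]<hi)]; 
                if len(w): (c,r)=cv2.minEnclosingCircle(w[:,:2].astype(np.float32)); print('  ',lo,len(w),c,r,w[:,2].max())
        if k=='mat':
            v,u=np.nonzero(m); r=np.array([ray(a,c,.004,(K,R,t))[:2] for a,c in zip(u,v)],np.float32); print('  mat',cv2.minEnclosingCircle(r))
        if k=='tongs':
            w=q[(q[:,2]>.085)]; c=w.mean(0); e=np.linalg.svd(w-c,full_matrices=False)[2][0]; s=(w-c)@e
            print('  ',c,e,s.min(),s.max(),np.median(w[:,2])); w2=q[q[:,2]<.08]; print('  low',len(w2),w2.mean(0) if len(w2) else '')
        if k in('cup','tin','cond'):
            w=q[q[:,2]>q[:,2].max()-.012]; print('  ',cv2.minEnclosingCircle(w[:,:2].astype(np.float32)))
f=D['scene']; im=f['im']; a=im[175:290,150:225]; b=im[175:290,330:420]
cv2.imwrite('pics/crop.png',np.hstack([cv2.resize(a,None,fx=4,fy=4),cv2.resize(b,None,fx=4,fy=4)]))
f=D['top'];print('ray cap knob',ray(265*.64,232*.64,.125,(f['K'],f['R'],f['t'])))
E
```

```text
scene cap 412 min [0.556 0.204 0.076] max [0.624 0.27  0.12 ] med [0.599 0.23  0.096]
   0.09 285 (0.5902536511421204, 0.23676639795303345) 0.03470178321003914 0.0995475588040447
   0.1 106 (0.5911381840705872, 0.23753899335861206) 0.014046648517251015 0.11967245801434359
scene mat 1113 min [ 0.42  -0.007 -0.001] max [0.547 0.155 0.01 ] med [0.492 0.083 0.006]
  mat ((0.5021029710769653, 0.07204718887805939), 0.08706255257129669)
scene tongs 538 min [ 0.398 -0.261  0.016] max [ 0.594 -0.19   0.105] med [ 0.538 -0.238  0.099]
   [ 0.50572605 -0.228118    0.09879662] [ 0.95307186 -0.30190138 -0.02257386] -0.11081741541402841 0.09069938969712428 0.09969894222526225
  low 133 [ 0.56589657 -0.25022358  0.05597193]
scene cup 750 min [0.6   0.019 0.015] max [0.667 0.087 0.059] med [0.634 0.053 0.041]
   ((0.6339733600616455, 0.05278325825929642), 0.03448524326086044)
scene tin 660 min [ 0.634 -0.111  0.015] max [ 0.69  -0.056  0.055] med [ 0.673 -0.087  0.05 ]
   ((0.6605117321014404, -0.08249606937170029), 0.026985591277480125)
scene cond 1536 min [0.605 0.171 0.015] max [0.734 0.259 0.145
[... 623 characters left out ...]
 0.48861255 -0.22270443  0.09738572] [-0.95330654  0.30164181  0.01479409] -0.10879358102042833 0.09298633540919209 0.09733891890461022
  low 26 [ 0.53550471 -0.23840624  0.04849951]
top cup 215 min [0.598 0.022 0.015] max [0.666 0.085 0.06 ] med [0.644 0.055 0.046]
   ((0.6322615742683411, 0.053167782723903656), 0.03422866761684418)
top tin 274 min [ 0.629 -0.107  0.016] max [ 0.687 -0.056  0.056] med [ 0.653 -0.081  0.048]
   ((0.6601880192756653, -0.08022075146436691), 0.026767950505018234)
top cond 398 min [0.674 0.173 0.015] max [0.725 0.228 0.144] med [0.692 0.195 0.093]
   ((0.7033857107162476, 0.20110583305358887), 0.013306434266269207)
ray cap knob [0.59728946 0.22875267 0.125     ]
```

View pics/crop.png

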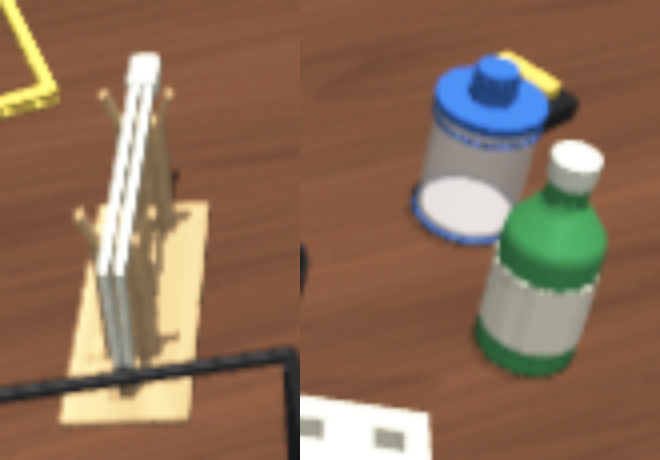

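The crop shows the white tongs on the rest, with the bent leg going down at the far end (crop 125,370), and the blue cap with its knob on the clear jar (crop 495,85). Cap centre is about (0.590, 0.2375). Tongs origin is (0.506, -0.228), yaw -17.6°. I'll move above the cap.

>>> apply_moves(dp=[[0.1,0.05,0],[0.3,0.15,0],[0.5,0.25,0],[0.7,0.36,0],[0.92,0.47,0]], angular=[[0,0,0],[0,0,0],[0,0,0],[0,0,0],[0,0,0]], jaw=[1,1,1,1,1], force=40)

```text
clock: 0.6
tool_pos: [0.3214, 0.5461, 0.2396]
tool_rot: [0.982, -0.191, 0.0, -0.0]
wrist_force: [0.8, 0.3, 0.1]
width: 0.0852
grip_force: 0.0
```

>>> apply_moves(dp=[[0.2,0.1,0],[0.4,0.2,0],[0.6,0.3,0],[0.8,0.4,0],[0.92,0.47,0]], angular=[[0,0,0],[0,0,0],[0,0,0],[0,0,0],[0,0,0]], jaw=[1,1,1,1,1])

```text
clock: 1.1
tool_pos: [0.3893, 0.4677, 0.2397]
tool_rot: [0.982, -0.191, 0.0, -0.0]
wrist_force: [0.3, -1.0, 0.7]
width: 0.0855
grip_force: 0.0
```

>>> apply_moves(dp=[[0.2,0.1,0],[0.4,0.2,0],[0.6,0.3,0],[0.8,0.4,0],[0.92,0.47,0]], angular=[[0,0,0],[0,0,0],[0,0,0],[0,0,0],[0,0,0]], jaw=[1,1,1,1,1])

```text
clock: 1.6
tool_pos: [0.4565, 0.3904, 0.2395]
tool_rot: [0.982, -0.191, 0.0, -0.0]
wrist_force: [-0.3, 0.7, 0.4]
width: 0.0851
grip_force: 0.0
```

>>> apply_moves(dp=[[0.2,0.1,0],[0.4,0.2,0],[0.6,0.3,0],[0.8,0.4,0],[0.92,0.47,0]], angular=[[0,0,0],[0,0,0],[0,0,0],[0,0,0],[0,0,0]], jaw=[1,1,1,1,1])

```text
clock: 2.1
tool_pos: [0.5241, 0.3129, 0.2394]
tool_rot: [0.982, -0.191, 0.0, -0.0]
wrist_force: [0.0, 0.1, -0.8]
width: 0.0853
grip_force: 0.0
```

>>> apply_moves(dp=[[0.2,0.1,0],[0.5,0.25,0],[0.75,0.38,0],[0.88,0.45,0],[0.92,0.47,0]], angular=[[0,0,0],[0,0,0],[0,0,0],[0,0,0],[0,0,0]], jaw=[1,1,1,1,1])

```text
clock: 2.6
tool_pos: [0.5917, 0.2351, 0.2391]
tool_rot: [0.982, -0.191, -0.0, 0.0]
wrist_force: [0.2, 0.2, 0.6]
width: 0.0854
grip_force: 0.0
```

```bash
cat >> h.py <<'E'
def delta(target):
    s=bot.observe(); r=Ro.from_quat(s['tool_rot']); return (r.inv().apply(np.array(target)-s['tool_pos'])*10).round(3)
def bluecirc(n):
    im,d,K,R,t=grab(n); hsv=cv2.cvtColor(im,cv2.COLOR_BGR2HSV); P=pts(d,K,R,t)
    H,S,V=cv2.split(hsv); m=((H>100)&(H<130)&(S>120)&(P[...,2]>.03)&(d>0)).astype(np.uint8)
    return im,d,K,R,t,P,m
E
python3 - <<'E'
from h import *
im,d,K,R,t,P,m=bluecirc('wrist'); cv2.imwrite('pics/w1.png',im)
q=P[m>0]; q=q[np.hypot(q[:,0]-.59,q[:,1]-.2375)<.06]
for lo,hi in((.087,.1),(.107,.125)):
    w=q[(q[:,2]>lo)&(q[:,2]<hi)]; print(len(w),cv2.minEnclosingCircle(w[:,:2].astype(np.float32)),np.median(w[:,2]))
f=np.load('top.npz'); im=f['im']; hsv=cv2.cvtColor(im,cv2.COLOR_BGR2HSV); c=(f['K'],f['R'],f['t'])
sub=im[150:225,185:255].astype(int); print(im[192,222],hsv[192,222],im[192,250])
m=((hsv[...,2]>140)&(hsv[...,0]<30)).astype(np.uint8); M=np.zeros_like(m); M[160:220,190:255]=m[160:220,190:255]
M=cv2.morphologyEx(M,cv2.MORPH_OPEN,np.ones((5,5)))
cn=max(cv2.findContours(M,0,1)[0],key=cv2.contourArea); e=cv2.fitEllipse(cn); print(e, ray(*e[0],.004,c))
print(delta([.590,.2375,.104]))
E
```

```text
1604 ((0.590639054775238, 0.2383430153131485), 0.03408493474125862) 0.09305587349895525
561 ((0.5906680226325989, 0.2386191338300705), 0.014377427287399769) 0.11482779213248578
[157 227 253] [ 22  97 253] [ 48  77 134]
((222.5987548828125, 189.3499755859375), (39.77001953125, 56.06764602661133), 82.08979797363281) [0.49671116 0.08323272 0.004     ]
[-0.022 -0.014  1.351]
```

View pics/w1.png

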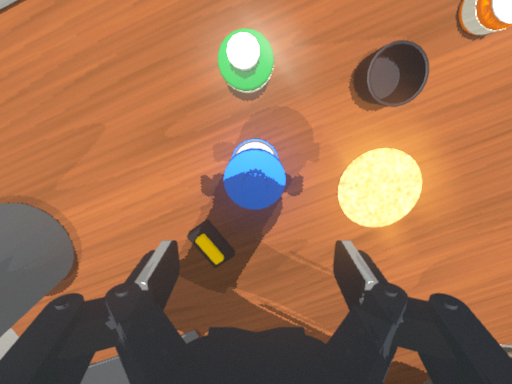

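Wrist view: the cap is at (255,175), the mat at (380,188) and the black cup at (397,75). The cap agrees with the earlier fix to 1 mm. I'll descend, grip and lift.

>>> apply_moves(dp=[[-0.02,-0.025,0.1],[-0.02,-0.025,0.35],[-0.02,-0.025,0.6],[-0.02,-0.025,0.8],[-0.02,-0.025,0.95]], angular=[[0,0,0],[0,0,0],[0,0,0],[0,0,0],[0,0,0]], jaw=[1,1,1,1,1])

```text
clock: 3.15
tool_pos: [0.5885, 0.2402, 0.1421]
tool_rot: [0.982, -0.19, -0.001, 0.001]
wrist_force: [0.2, 0.5, 0.1]
width: 0.0852
grip_force: 0.0
```

>>> apply_moves(dp=[[0,0,0.1],[0,0,0.2],[0,0,0.3],[0,0,0.38],[0,0,0.4]], angular=[[0,0,0],[0,0,0],[0,0,0],[0,0,0],[0,0,0]], jaw=[1,1,1,1,1])

```text
clock: 3.65
tool_pos: [0.5898, 0.2392, 0.1033]
tool_rot: [0.982, -0.19, -0.0, 0.0]
wrist_force: [0.9, -0.3, -0.9]
width: 0.0851
grip_force: 0.0
```

>>> apply_moves(dp=[[0,0,0],[0,0,0],[0,0,0],[0,0,0],[0,0,0]], angular=[[0,0,0],[0,0,0],[0,0,0],[0,0,0],[0,0,0]], jaw=[0.2,0.2,0.2,0.2,0.2], force=30)

```text
clock: 4.15
tool_pos: [0.5905, 0.2395, 0.1049]
tool_rot: [0.982, -0.19, 0.0, -0.0]
wrist_force: [-0.7, -0.5, 2.9]
width: 0.0248
grip_force: 29.6
```

>>> apply_moves(dp=[[0,0,0],[0,0,0],[0,0,0],[0,0,0],[0,0,0]], angular=[[0,0,0],[0,0,0],[0,0,0],[0,0,0],[0,0,0]], jaw=[0.2,0.2,0.2,0.2,0.2])

```text
clock: 4.65
tool_pos: [0.5905, 0.2395, 0.1049]
tool_rot: [0.982, -0.19, 0.0, -0.0]
wrist_force: [-0.3, -0.7, 5.7]
width: 0.0242
grip_force: 29.9
```

>>> apply_moves(dp=[[0,0,-0.05],[0,0,-0.2],[0,0,-0.4],[0,0,-0.55],[0,0,-0.6]], angular=[[0,0,0],[0,0,0],[0,0,0],[0,0,0],[0,0,0]], jaw=[0.2,0.2,0.2,0.2,0.2])

```text
clock: 5.15
tool_pos: [0.5907, 0.2398, 0.1659]
tool_rot: [0.982, -0.19, 0.001, -0.001]
wrist_force: [-0.2, -0.7, -0.4]
width: 0.0247
grip_force: 29.5
```

```bash
python3 - <<'E'
from h import *
s=bot.observe(); print(s['tool_pos'],s['width'],s['grip_force'])
im,d,K,R,t=grab('wrist'); hsv=cv2.cvtColor(im,cv2.COLOR_BGR2HSV); P=pts(d,K,R,t)
m=((hsv[...,0]>15)&(hsv[...,0]<32)&(hsv[...,2]>170)&(abs(P[...,2])<.012)&(np.hypot(P[...,0]-.497,P[...,1]-.083)<.075)).astype(np.uint8)
m=cv2.morphologyEx(m,cv2.MORPH_OPEN,np.ones((5,5)))
cs=cv2.findContours(m,0,1)[0]
if cs:
    cn=max(cs,key=cv2.contourArea); q=np.array([ray(*p[0],.004,(K,R,t))[:2] for p in cn],np.float32); print(len(q),cv2.fitEllipse(q*1000))
im,d,K,R,t,P,m=bluecirc('scene'); q=P[m>0]; q=q[np.hypot(q[:,0]-.59,q[:,1]-.2385)<.06]
print(q.min(0),q.max(0)); cv2.imwrite('pics/s2.png',im)
print(delta([.497,.084,.1649]))
E
```

```text
[0.59066234 0.239763   0.1658986 ] 0.024687267314635743 29.499983489513397
299 ((486.4697265625, 86.0294189453125), (117.59180450439453, 118.75012969970703), 151.60536193847656)
[0.56104212 0.20424124 0.07452493] [0.62543382 0.26996297 0.18457879]
[-0.283  1.791 -0.004]
```

>>> apply_moves(dp=[[-0.02,0.1,0],[-0.06,0.3,0],[-0.1,0.5,0],[-0.15,0.7,0],[-0.19,0.91,0]], angular=[[0,0,0],[0,0,0],[0,0,0],[0,0,0],[0,0,0]], jaw=[0.2,0.2,0.2,0.2,0.2])

```text
clock: 5.75
tool_pos: [0.5369, 0.1606, 0.163]
tool_rot: [0.982, -0.19, -0.001, 0.001]
wrist_force: [-0.4, 0.1, 0.3]
width: 0.0246
grip_force: 29.5
```

>>> apply_moves(dp=[[-0.04,0.2,0],[-0.1,0.5,0],[-0.15,0.7,0],[-0.18,0.85,0],[-0.19,0.91,0]], angular=[[0,0,0],[0,0,0],[0,0,0],[0,0,0],[0,0,0]], jaw=[0.2,0.2,0.2,0.2,0.2])

```text
clock: 6.25
tool_pos: [0.4857, 0.0834, 0.1639]
tool_rot: [0.982, -0.191, -0.0, 0.0]
wrist_force: [0.9, 0.4, -0.2]
width: 0.0247
grip_force: 29.5
```

>>> apply_moves(dp=[[0,0,0.1],[0,0,0.35],[0,0,0.6],[0,0,0.8],[0,0,1]], angular=[[0,0,0],[0,0,0],[0,0,0],[0,0,0],[0,0,0]], jaw=[0.2,0.2,0.2,0.2,0.2])

```text
clock: 6.75
tool_pos: [0.4871, 0.0853, 0.0624]
tool_rot: [0.982, -0.19, -0.0, 0.0]
wrist_force: [0.2, -0.8, -0.2]
width: 0.0247
grip_force: 29.5
```

>>> apply_moves(dp=[[0,0,0.1],[0,0,0.2],[0,0,0.27],[0,0,0.31],[0,0,0.33]], angular=[[0,0,0],[0,0,0],[0,0,0],[0,0,0],[0,0,0]], jaw=[0.2,0.2,0.2,0.2,0.2])

```text
clock: 7.25
tool_pos: [0.4871, 0.0849, 0.0312]
tool_rot: [0.982, -0.19, 0.0, -0.0]
wrist_force: [0.1, 0.0, -0.0]
width: 0.0247
grip_force: 29.5
```

>>> apply_moves(dp=[[0,0,0],[0,0,0.01],[0,0,0.01],[0,0,0.01],[0,0,0.01]], angular=[[0,0,0],[0,0,0],[0,0,0],[0,0,0],[0,0,0]], jaw=[0.2,0.2,0.2,0.2,0.2])

```text
clock: 7.75
tool_pos: [0.487, 0.0848, 0.0305]
tool_rot: [0.982, -0.19, 0.0, -0.0]
wrist_force: [0.3, -0.2, 0.2]
width: 0.0249
grip_force: 29.5
```

Down the last 2 mm, then release and retreat.

>>> apply_moves(dp=[[0,0,0.005],[0,0,0.01],[0,0,0.015],[0,0,0.015],[0,0,0.015]], angular=[[0,0,0],[0,0,0],[0,0,0],[0,0,0],[0,0,0]], jaw=[0.2,0.2,0.2,0.2,0.2])

```text
clock: 8.25
tool_pos: [0.4869, 0.0848, 0.0288]
tool_rot: [0.982, -0.19, -0.0, 0.0]
wrist_force: [-0.7, -0.4, 1.8]
width: 0.0247
grip_force: 29.7
```

>>> apply_moves(dp=[[0,0,0],[0,0,0],[0,0,0],[0,0,0],[0,0,0]], angular=[[0,0,0],[0,0,0],[0,0,0],[0,0,0],[0,0,0]], jaw=[0.7,0.7,0.7,0.7,0.7])

```text
clock: 8.75
tool_pos: [0.4869, 0.0847, 0.0288]
tool_rot: [0.982, -0.19, -0.0, 0.0]
wrist_force: [-0.4, 0.0, -0.5]
width: 0.0599
grip_force: 0.0
```

>>> apply_moves(dp=[[0,0,-0.1],[0,0,-0.3],[0,0,-0.55],[0,0,-0.8],[0,0,-1]], angular=[[0,0,0],[0,0,0],[0,0,0],[0,0,0],[0,0,0]], jaw=[0.7,0.7,0.7,0.7,0.7])

```text
clock: 9.25
tool_pos: [0.4872, 0.0848, 0.1311]
tool_rot: [0.982, -0.19, 0.001, -0.0]
wrist_force: [0.6, 0.9, 0.4]
width: 0.0595
grip_force: 0.0
```

>>> apply_moves(dp=[[0,0,-0.2],[0,0,-0.4],[0,0,-0.55],[0,0,-0.65],[0,0,-0.7]], angular=[[0,0,0.02],[0,0,0.05],[0,0,0.08],[0,0,0.09],[0,0,0]], jaw=[0.7,0.7,0.7,0.7,0.7])

```text
clock: 9.75
tool_pos: [0.4871, 0.0848, 0.2003]
tool_rot: [0.982, -0.19, 0.001, -0.001]
wrist_force: [0.3, -0.4, 0.7]
width: 0.0599
grip_force: 0.0
```

```bash
python3 - <<'E'
from h import *
s=bot.observe(); print(s['tool_pos'],s['tool_rot'])
im,d,K,R,t,P,m=bluecirc('wrist'); 
q=P[(m>0)&(np.hypot(P[...,0]-.487,P[...,1]-.085)<.07)]; print(len(q),q.min(0),q.max(0))
q=pts(d,K,R,t)[:,:].reshape(-1,3)
im2,d2,K2,R2,t2,P,_=bluecirc('top'); hsv=cv2.cvtColor(im2,cv2.COLOR_BGR2HSV)
m=(hsv[...,0]>100)&(hsv[...,0]<130)&(hsv[...,1]>120)&(np.hypot(P[...,0]-.487,P[...,1]-.085)<.07)
w=P[m]; print(len(w),cv2.minEnclosingCircle(w[:,:2].astype(np.float32)),w[:,2].max())
cv2.imwrite('pics/w3.png',np.hstack([cv2.resize(im,(400,300)),cv2.resize(im2[100:260,120:360],(400,300))]))
print(delta([.5057,-.2281,s['tool_pos'][2]]))
E
```

```text
[0.48711479 0.08483344 0.20031436] [ 9.81796161e-01 -1.89935515e-01  6.80536688e-04 -5.79178830e-04]
274 [0.47476607 0.07229905 0.03093269] [0.50123992 0.09834294 0.04079834]
299 ((0.4802418351173401, 0.07485158741474152), 0.045838624238967896) 0.2818087010704692
[ 1.337  2.836 -0.007]
```

View pics/w3.png

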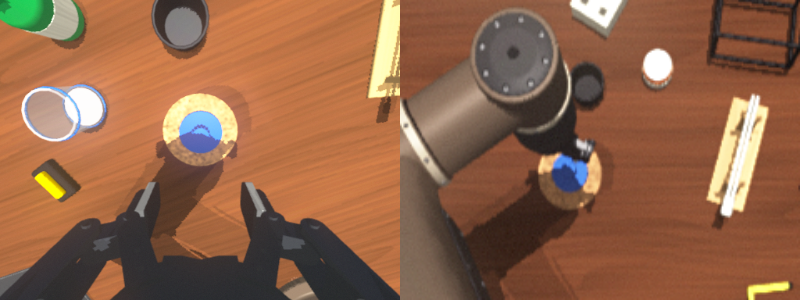

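The cap sits centred on the mat, knob up (left half, 200,130), and the jar is open (65,110). Now to the tongs.

>>> apply_moves(dp=[[0.05,0.1,0],[0.15,0.3,0],[0.25,0.5,0],[0.35,0.75,0],[0.446,0.945,0]], angular=[[0,0,0],[0,0,0],[0,0,0],[0,0,0],[0,0,0]], jaw=[0.7,0.7,0.7,0.7,0.7])

```text
clock: 10.35
tool_pos: [0.4922, -0.0213, 0.1982]
tool_rot: [0.982, -0.191, -0.001, 0.0]
wrist_force: [-0.3, -0.4, -0.3]
width: 0.0599
grip_force: 0.0
```

>>> apply_moves(dp=[[0.09,0.2,0],[0.18,0.4,0],[0.27,0.6,0],[0.36,0.8,0],[0.446,0.945,0]], angular=[[0,0,0],[0,0,0],[0,0,0],[0,0,0],[0,0,0]], jaw=[0.7,0.7,0.7,0.7,0.7])

```text
clock: 10.85
tool_pos: [0.4982, -0.1256, 0.1981]
tool_rot: [0.982, -0.191, -0.001, 0.0]
wrist_force: [-0.8, 0.2, -0.5]
width: 0.0595
grip_force: 0.0
```

>>> apply_moves(dp=[[0.09,0.2,0],[0.22,0.48,0],[0.34,0.74,0],[0.42,0.9,0],[0.446,0.945,0]], angular=[[0,0,-0.02],[0,0,-0.05],[0,0,-0.08],[0,0,-0.095],[0,0,-0.095]], jaw=[0.7,0.7,0.7,0.7,0.7])

```text
clock: 11.35
tool_pos: [0.5043, -0.2301, 0.1978]
tool_rot: [0.988, -0.155, -0.001, 0.0]
wrist_force: [-0.1, -0.1, 0.4]
width: 0.0597
grip_force: 0.0
```

```bash
python3 - <<'E'
from h import *
s=bot.observe(); print(s['tool_pos'],s['tool_rot'])
im,d,K,R,t=grab('wrist'); P=pts(d,K,R,t); H,S,V=cv2.split(cv2.cvtColor(im,cv2.COLOR_BGR2HSV))
m=(P[...,2]>.087)&(P[...,2]<.108)&(S<60)&(V>140)&(d>0)&(np.hypot(P[...,0]-.5057,P[...,1]+.2281)<.13)
q=P[m]; (c,wh,a)=cv2.minAreaRect((q[:,:2]*1000).astype(np.float32)); print(len(q),c,wh,a,np.median(q[:,2]))
e=np.array([np.cos(np.radians(-17.6)),np.sin(np.radians(-17.6))]);n=np.array([-e[1],e[0]])
r=q[:,:2]-[.5057,-.2281]; x=r@e;y=r@n;print('x',x.min(),x.max())
for lo in np.arange(-.1,.09,.02):
    k=(x>lo)&(x<lo+.02); 
    if k.sum()>10: print(round(lo+.01,2),y[k].min().round(4),y[k].max().round(4))
cv2.imwrite('pics/w4.png',im)
x0=Ro.from_quat(s['tool_rot']).as_matrix()[:,0]; print('yaw',np.degrees(np.arctan2(x0[1],x0[0])))
print(delta([.5057,-.2281,.083]))
E
```

```text
[ 0.50433688 -0.23014417  0.19783532] [ 9.87908280e-01 -1.55036551e-01 -9.43071058e-04  9.46237182e-05]
2533 (497.338623046875, -225.7356719970703) (16.5660343170166, 198.34933471679688) 72.44992065429688 0.09809546859748715
x -0.10785322118850842 0.09048711983806938
-0.09 -0.0086 0.0078
-0.07 -0.0077 0.0066
-0.05 -0.0077 0.0064
-0.03 -0.0064 0.0061
-0.01 -0.0064 0.0058
0.01 -0.0072 0.0065
0.03 -0.0072 0.0062
0.05 -0.0071 0.0066
0.07 -0.0071 0.0065
0.09 -0.007 0.0062
yaw -17.837865497308275
[ 0.008 -0.021  1.149]
```

View pics/w4.png

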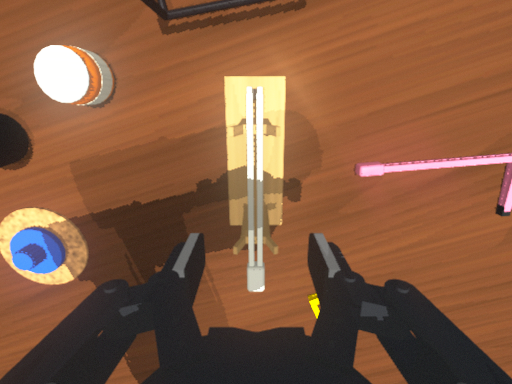

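Wrist view: the white tongs are straight between the jaws, end block at (256,280) and bent end at (255,90). Aligned within 1 mm.

>>> apply_moves(dp=[[0.01,-0.02,0.1],[0.01,-0.02,0.3],[0.01,-0.02,0.55],[0.01,-0.02,0.75],[0.01,-0.02,0.9]], angular=[[0,0,0],[0,0,0],[0,0,0],[0,0,0],[0,0,0]], jaw=[0.7,0.7,0.7,0.7,0.7])

```text
clock: 11.9
tool_pos: [0.5058, -0.2253, 0.1067]
tool_rot: [0.988, -0.153, -0.001, -0.0]
wrist_force: [0.3, -0.9, 0.0]
width: 0.0597
grip_force: 0.0
```

>>> apply_moves(dp=[[0,0,0.1],[0,0,0.18],[0,0,0.23],[0,0,0.25],[0,0,0.25]], angular=[[0,0,0],[0,0,0],[0,0,0],[0,0,0],[0,0,0]], jaw=[0.7,0.7,0.7,0.7,0.7])

```text
clock: 12.4
tool_pos: [0.5069, -0.2266, 0.0839]
tool_rot: [0.988, -0.153, 0.0, -0.0]
wrist_force: [0.1, 0.3, 0.7]
width: 0.0601
grip_force: 0.0
```

>>> apply_moves(dp=[[0,0,0],[0,0,0],[0,0,0],[0,0,0],[0,0,0]], angular=[[0,0,0],[0,0,0],[0,0,0],[0,0,0],[0,0,0]], jaw=[0.05,0.05,0.05,0.05,0.05], force=60)

```text
clock: 12.9
tool_pos: [0.5069, -0.2267, 0.0843]
tool_rot: [0.988, -0.153, 0.0, 0.0]
wrist_force: [-1.6, -0.2, 3.5]
width: 0.0124
grip_force: 58.7
```

>>> apply_moves(dp=[[0,0,0],[0,0,0],[0,0,0],[0,0,0],[0,0,0]], angular=[[0,0,0],[0,0,0],[0,0,0],[0,0,0],[0,0,0]], jaw=[0.05,0.05,0.05,0.05,0.05])

```text
clock: 13.4
tool_pos: [0.5069, -0.2267, 0.0843]
tool_rot: [0.988, -0.153, 0.0, 0.0]
wrist_force: [-0.7, 0.4, 5.9]
width: 0.0129
grip_force: 58.8
```

>>> apply_moves(dp=[[0,0,-0.05],[0,0,-0.2],[0,0,-0.45],[0,0,-0.75],[0,0,-1]], angular=[[0,0,0],[0,0,0],[0,0,0],[0,0,0],[0,0,0]], jaw=[0.05,0.05,0.05,0.05,0.05])

```text
clock: 13.9
tool_pos: [0.5067, -0.2266, 0.1852]
tool_rot: [0.988, -0.153, 0.0, 0.0]
wrist_force: [-0.1, -0.7, -0.8]
width: 0.0128
grip_force: 58.5
```

>>> apply_moves(dp=[[0,0,-0.1],[0,0,-0.15],[0,0,-0.18],[0,0,-0.2],[0,0,-0.2]], angular=[[0,0,0],[0,0,0],[0,0,0],[0,0,0],[0,0,0]], jaw=[0.05,0.05,0.05,0.05,0.05])

```text
clock: 14.4
tool_pos: [0.5064, -0.2265, 0.203]
tool_rot: [0.988, -0.154, -0.001, 0.0]
wrist_force: [-0.3, -0.6, 0.4]
width: 0.0123
grip_force: 58.5
```

```bash
python3 - <<'E'
from h import *
s=bot.observe(); print(s['tool_pos'],s['tool_rot'],s['width'],s['grip_force'])
for n in('scene','top'):
    im,d,K,R,t=grab(n); H,S,V=cv2.split(cv2.cvtColor(im,cv2.COLOR_BGR2HSV))
    m=((H>100)&(H<130)&(S>70)).astype(np.uint8)
    # upper ring: pixels near projected ring at z~.08
    v,u=np.nonzero(m); q=np.array([ray(a,b,.080,(K,R,t))[:2] for a,b in zip(u,v)]); k=np.hypot(*(q-[.5906,.2385]).T)<.06
    print(n,k.sum(), (cv2.minEnclosingCircle(q[k].astype(np.float32)) if k.sum() else ''))
    c=proj([.5906,.2385,.05],K,R,t); x,y=int(c[0]),int(c[1])
    crop=cv2.resize(im[max(y-40,0):y+40,max(x-40,0):x+40],(300,300))
    if n=='scene': A=crop; B=cv2.resize(im[120:300,90:330],(400,300))
    P=pts(d,K,R,t); w=(S<60)&(V>110)&(d>0)&(P[...,2]>.2)&(P[...,2]<.24)&(np.hypot(P[...,0]-.507,P[...,1]+.227)<.13)
    q=P[w]; e=np.array([.953,-.302]); x=(q[:,:2]-[.5057,-.2281])@e
    for lo,hi in((-.12,-.03),(.03,.08)):
        k=(x>lo)&(x<hi); print(n,'handle z',lo,k.sum(),np.median(q[k,2]) if k.sum() else '')
cv2.imwrite('pics/l1.png',np.hstack([A,B]))
E
```

```text
[ 0.50637675 -0.22654631  0.20301811] [ 9.88145049e-01 -1.53521588e-01 -6.96290644e-04  4.03669002e-06] 0.012319655007774174 58.54858696460724
scene 55 ((0.5926869511604309, 0.236294224858284), 0.0331379659473896)
scene handle z -0.12 22 0.21831114992040598
scene handle z 0.03 104 0.21821829548846736
top 40 ((0.5778393149375916, 0.22813071310520172), 0.03905308619141579)
top handle z -0.12 145 0.21754411593359865
top handle z 0.03 0
```

View pics/l1.png

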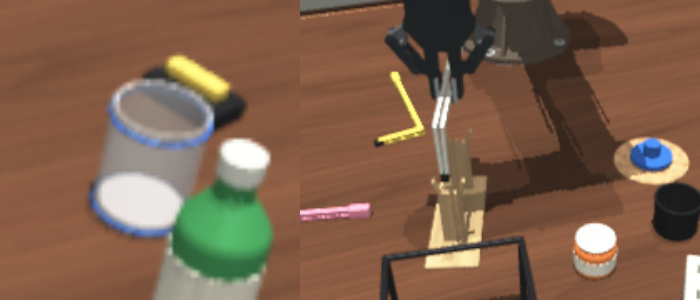

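The tongs are held level (right, leg tip at 445,178), and the open jar stands in place (left, rim at 160,112). Now to carry them over to the jar.

>>> apply_moves(dp=[[-0.02,-0.08,0],[-0.07,-0.23,0],[-0.13,-0.43,0],[-0.19,-0.63,0],[-0.254,-0.833,0]], angular=[[0,0,0],[0,0,0],[0,0,0],[0,0,0],[0,0,0]], jaw=[0.05,0.05,0.05,0.05,0.05])

```text
clock: 15.0
tool_pos: [0.5075, -0.1384, 0.2035]
tool_rot: [0.988, -0.154, -0.0, 0.0]
wrist_force: [-0.5, 0.2, -1.2]
width: 0.0124
grip_force: 58.5
```

>>> apply_moves(dp=[[-0.05,-0.17,0],[-0.1,-0.34,0],[-0.15,-0.51,0],[-0.2,-0.68,0],[-0.254,-0.833,0]], angular=[[0,0,0],[0,0,0],[0,0,0],[0,0,0],[0,0,0]], jaw=[0.05,0.05,0.05,0.05,0.05])

```text
clock: 15.5
tool_pos: [0.5086, -0.0512, 0.2036]
tool_rot: [0.988, -0.153, -0.0, 0.0]
wrist_force: [0.2, -1.1, -0.9]
width: 0.0124
grip_force: 58.5
```

>>> apply_moves(dp=[[-0.05,-0.17,0],[-0.1,-0.34,0],[-0.15,-0.51,0],[-0.2,-0.68,0],[-0.254,-0.833,0]], angular=[[0,0,0],[0,0,0],[0,0,0],[0,0,0],[0,0,0]], jaw=[0.05,0.05,0.05,0.05,0.05])

```text
clock: 16.0
tool_pos: [0.5096, 0.0359, 0.2036]
tool_rot: [0.988, -0.153, -0.0, 0.0]
wrist_force: [-1.1, 0.9, -0.6]
width: 0.0126
grip_force: 58.5
```

>>> apply_moves(dp=[[-0.05,-0.17,0],[-0.1,-0.34,0],[-0.15,-0.51,0],[-0.2,-0.68,0],[-0.254,-0.833,0]], angular=[[0,0,0],[0,0,0],[0,0,0],[0,0,0],[0,0,0]], jaw=[0.05,0.05,0.05,0.05,0.05])

```text
clock: 16.5
tool_pos: [0.5107, 0.1229, 0.2036]
tool_rot: [0.988, -0.153, -0.0, 0.0]
wrist_force: [-0.2, 0.4, -0.8]
width: 0.0127
grip_force: 58.5
```

>>> apply_moves(dp=[[-0.05,-0.17,0],[-0.12,-0.4,0],[-0.19,-0.62,0],[-0.235,-0.77,0],[-0.254,-0.833,0]], angular=[[0,0,0],[0,0,0],[0,0,0],[0,0,0],[0,0,0]], jaw=[0.05,0.05,0.05,0.05,0.05])

```text
clock: 17.0
tool_pos: [0.5119, 0.2103, 0.2036]
tool_rot: [0.988, -0.153, -0.0, 0.0]
wrist_force: [-0.5, 0.6, -0.2]
width: 0.0124
grip_force: 58.6
```

>>> apply_moves(dp=[[0,0,0],[0,0,0],[0,0,0],[0,0,0],[0,0,0]], angular=[[0,0,-0.03],[0,0,-0.1],[0,0,-0.2],[0,0,-0.3],[0,0,-0.4]], jaw=[0.05,0.05,0.05,0.05,0.05])

```text
clock: 17.5
tool_pos: [0.5119, 0.2078, 0.2038]
tool_rot: [1.0, 0.005, -0.0, 0.0]
wrist_force: [-0.1, 0.6, -0.7]
width: 0.0127
grip_force: 58.5
```

>>> apply_moves(dp=[[0,0,0],[0,0,0],[0,0,0],[0,0,0],[0,0,0]], angular=[[0,0,-0.1],[0,0,-0.22],[0,0,-0.34],[0,0,-0.42],[0,0,-0.436]], jaw=[0.05,0.05,0.05,0.05,0.05])

```text
clock: 18.0
tool_pos: [0.512, 0.2078, 0.2038]
tool_rot: [0.985, 0.174, -0.0, 0.0]
wrist_force: [0.1, -0.0, -0.8]
width: 0.0126
grip_force: 58.5
```

```bash
cat > tip.py <<'E'
from h import *
s=bot.observe(); r=Ro.from_quat(s['tool_rot']); M=r.as_matrix()
# tongs: x=tool x, z=-tool z, origin 10mm behind TCP (z .094 at TCP .0843)
tip=s['tool_pos']+M@np.array([.0845,0,-.0097+.078]); print('tcp',s['tool_pos'],'tip',tip,'yaw',np.degrees(np.arctan2(M[1,0],M[0,0])))
print('to jar centre',(r.inv().apply(np.array([.591,.238,tip[2]])-tip)*10).round(3))
E
python3 - <<'E'
import tip
from h import *
V=[]
for n in('scene','top','wrist'):
    im,d,K,R,t=grab(n); c=proj(tip.tip,K,R,t); x,y=np.clip(c,60,[450,320]).astype(int); print(n,c)
    V.append(cv2.resize(im[y-60:y+60,x-60:x+60],(266,266)))
    if n=='scene':
        H,S,W=cv2.split(cv2.cvtColor(im,cv2.COLOR_BGR2HSV)); v,u=np.nonzero((H>100)&(H<130)&(S>70)); q=np.array([ray(a,b,.080,(K,R,t))[:2] for a,b in zip(u,v)]); k=np.hypot(*(q-[.5906,.2385]).T)<.06; print(cv2.minEnclosingCircle(q[k].astype(np.float32)))
cv2.imwrite('pics/j1.png',np.hstack(V))
E
```

```text
tcp [0.51195401 0.20784455 0.20382369] tip [0.59132857 0.23678758 0.13550737] yaw 20.036374824770455
to jar centre [ 0.001 -0.013 -0.   ]
scene [380.83382493 185.11618065]
((0.5919892191886902, 0.235352024435997), 0.034288469702005386)
top [166.03676679 149.47021721]
wrist [256.75301175  95.0677193 ]
```

View pics/j1.png

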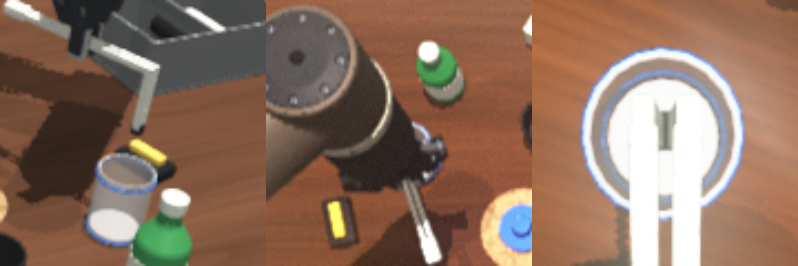

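The wrist view shows the leg centred in the jar mouth (665,125 in an opening centred at 662,132). I'll dip to tip z of about 0.023 and hold.

>>> apply_moves(dp=[[0,-0.01,0.08],[0,-0.01,0.22],[0,-0.01,0.38],[0,-0.01,0.54],[0,-0.01,0.65]], angular=[[0,0,0],[0,0,0],[0,0,0],[0,0,0],[0,0,0]], jaw=[0.05,0.05,0.05,0.05,0.05])

```text
clock: 18.65
tool_pos: [0.5111, 0.2094, 0.1372]
tool_rot: [0.985, 0.173, -0.001, 0.0]
wrist_force: [0.8, -0.8, -1.0]
width: 0.0126
grip_force: 58.5
```

>>> apply_moves(dp=[[0,0,0.12],[0,0,0.25],[0,0,0.38],[0,0,0.45],[0,0,0.48]], angular=[[0,0,0],[0,0,0],[0,0,0],[0,0,0],[0,0,0]], jaw=[0.05,0.05,0.05,0.05,0.05])

```text
clock: 19.15
tool_pos: [0.5114, 0.2095, 0.0898]
tool_rot: [0.985, 0.173, -0.001, 0.0]
wrist_force: [0.7, -0.0, 0.3]
width: 0.0127
grip_force: 58.5
```

>>> apply_moves(dp=[[0,0,0],[0,0,0],[0,0,0],[0,0,0],[0,0,0]], angular=[[0,0,0],[0,0,0],[0,0,0],[0,0,0],[0,0,0]], jaw=[0.05,0.05,0.05,0.05,0.05])

```text
clock: 19.65
tool_pos: [0.5118, 0.2098, 0.0912]
tool_rot: [0.985, 0.173, 0.0, -0.0]
wrist_force: [-0.1, -0.3, -0.5]
width: 0.013
grip_force: 58.5
```

>>> apply_moves(dp=[[0,0,0],[0,0,0],[0,0,0],[0,0,0],[0,0,0]], angular=[[0,0,0],[0,0,0],[0,0,0],[0,0,0],[0,0,0]], jaw=[0.05,0.05,0.05,0.05,0.05])

```text
clock: 20.15
tool_pos: [0.5117, 0.2097, 0.0908]
tool_rot: [0.985, 0.173, -0.0, 0.0]
wrist_force: [-0.4, 0.1, -1.2]
width: 0.0127
grip_force: 58.5
```

```bash
python3 - <<'E'
import tip
from h import *
im,d,K,R,t=grab('scene'); c=proj([.591,.238,.05],K,R,t).astype(int); cv2.imwrite('pics/dip.png',cv2.resize(im[c[1]-60:c[1]+60,c[0]-80:c[0]+60],(560,480)))
E
```

```text
tcp [0.51167533 0.20972682 0.09078606] tip [0.59109682 0.23857167 0.02248275] yaw 19.96171025566568
to jar centre [-0.003  0.005  0.   ]
```

View pics/dip.png

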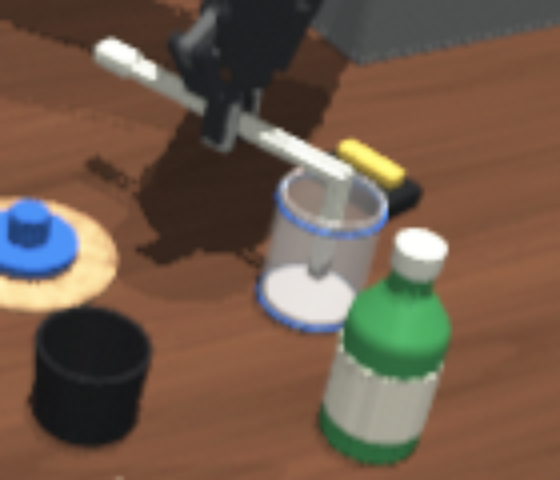

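The tip is low inside the jar (318,268), with no force. I'll hold a little longer, then go back the same way.

>>> apply_moves(dp=[[0,0,0],[0,0,0],[0,0,-0.05],[0,0,-0.15],[0,0,-0.3]], angular=[[0,0,0],[0,0,0],[0,0,0],[0,0,0],[0,0,0]], jaw=[0.05,0.05,0.05,0.05,0.05])

```text
clock: 20.7
tool_pos: [0.5114, 0.2095, 0.1212]
tool_rot: [0.985, 0.173, -0.0, 0.0]
wrist_force: [0.7, -0.0, -0.5]
width: 0.0127
grip_force: 58.5
```

>>> apply_moves(dp=[[0,0,-0.2],[0,0,-0.4],[0,0,-0.6],[0,0,-0.75],[0,0,-0.83]], angular=[[0,0,0],[0,0,0],[0,0,0],[0,0,0],[0,0,0]], jaw=[0.05,0.05,0.05,0.05,0.05])

```text
clock: 21.2
tool_pos: [0.5123, 0.2101, 0.2063]
tool_rot: [0.985, 0.173, 0.001, -0.001]
wrist_force: [-0.4, -0.3, -0.1]
width: 0.0127
grip_force: 58.5
```

>>> apply_moves(dp=[[0,0,0],[0,0,0],[0,0,0],[0,0,0],[0,0,0]], angular=[[0,0,0.03],[0,0,0.1],[0,0,0.2],[0,0,0.3],[0,0,0.4]], jaw=[0.05,0.05,0.05,0.05,0.05])

```text
clock: 21.7
tool_pos: [0.5112, 0.2094, 0.2028]
tool_rot: [1.0, 0.015, -0.001, 0.0]
wrist_force: [0.1, 0.4, -1.2]
width: 0.0125
grip_force: 58.5
```

>>> apply_moves(dp=[[0,0,0],[0,0,0],[0,0,0],[0,0,0],[0,0,0]], angular=[[0,0,0.1],[0,0,0.22],[0,0,0.34],[0,0,0.42],[0,0,0.436]], jaw=[0.05,0.05,0.05,0.05,0.05])

```text
clock: 22.2
tool_pos: [0.5112, 0.2094, 0.2029]
tool_rot: [0.988, -0.155, -0.001, 0.001]
wrist_force: [0.3, 0.2, -0.4]
width: 0.0126
grip_force: 58.5
```

>>> apply_moves(dp=[[0.02,0.08,0],[0.07,0.23,0],[0.13,0.43,0],[0.19,0.63,0],[0.254,0.833,0]], angular=[[0,0,0],[0,0,0],[0,0,0],[0,0,0],[0,0,0]], jaw=[0.05,0.05,0.05,0.05,0.05])

```text
clock: 22.7
tool_pos: [0.5102, 0.1207, 0.2037]
tool_rot: [0.988, -0.153, -0.0, 0.0]
wrist_force: [0.6, -0.1, -0.2]
width: 0.0123
grip_force: 58.5
```

>>> apply_moves(dp=[[0.05,0.17,0],[0.1,0.34,0],[0.15,0.51,0],[0.2,0.68,0],[0.254,0.833,0]], angular=[[0,0,0],[0,0,0],[0,0,0],[0,0,0],[0,0,0]], jaw=[0.05,0.05,0.05,0.05,0.05])

```text
clock: 23.2
tool_pos: [0.5091, 0.0338, 0.2038]
tool_rot: [0.988, -0.153, 0.0, -0.0]
wrist_force: [0.3, -0.8, -0.2]
width: 0.0126
grip_force: 58.5
```

>>> apply_moves(dp=[[0.05,0.17,0],[0.1,0.34,0],[0.15,0.51,0],[0.2,0.68,0],[0.254,0.833,0]], angular=[[0,0,0],[0,0,0],[0,0,0],[0,0,0],[0,0,0]], jaw=[0.05,0.05,0.05,0.05,0.05])

```text
clock: 23.7
tool_pos: [0.5079, -0.0531, 0.2038]
tool_rot: [0.988, -0.153, -0.0, -0.0]
wrist_force: [-0.3, -0.2, -1.2]
width: 0.0123
grip_force: 58.5
```

>>> apply_moves(dp=[[0.05,0.17,0],[0.1,0.34,0],[0.15,0.51,0],[0.2,0.68,0],[0.254,0.833,0]], angular=[[0,0,0],[0,0,0],[0,0,0],[0,0,0],[0,0,0]], jaw=[0.05,0.05,0.05,0.05,0.05])

```text
clock: 24.2
tool_pos: [0.5067, -0.1402, 0.2038]
tool_rot: [0.988, -0.153, -0.0, -0.0]
wrist_force: [0.0, -0.1, -0.5]
width: 0.0125
grip_force: 58.5
```

>>> apply_moves(dp=[[0.05,0.17,0],[0.12,0.4,0],[0.19,0.62,0],[0.235,0.77,0],[0.254,0.833,0]], angular=[[0,0,0],[0,0,0],[0,0,0],[0,0,0],[0,0,0]], jaw=[0.05,0.05,0.05,0.05,0.05])

```text
clock: 24.7
tool_pos: [0.5055, -0.2275, 0.2036]
tool_rot: [0.988, -0.154, -0.0, 0.0]
wrist_force: [0.3, 0.5, -1.1]
width: 0.0127
grip_force: 58.5
```

>>> apply_moves(dp=[[0,0,0],[0,0,0],[0,0,0],[0,0,0],[0,0,0]], angular=[[0,0,0],[0,0,0],[0,0,0],[0,0,0],[0,0,0]], jaw=[0.05,0.05,0.05,0.05,0.05])

```text
clock: 25.2
tool_pos: [0.5065, -0.2252, 0.2039]
tool_rot: [0.988, -0.153, 0.0, -0.0]
wrist_force: [0.0, -0.4, -0.8]
width: 0.0125
grip_force: 58.5
```

```bash
python3 - <<'E'
import tip
from h import *
print(delta([.5069,-.2267,.0843]))
for n in ('scene','top'):
    im,d,K,R,t=grab(n); P=pts(d,K,R,t); H,S,V=cv2.split(cv2.cvtColor(im,cv2.COLOR_BGR2HSV))
    w=(S<60)&(V>110)&(d>0)&(P[...,2]>.195)&(P[...,2]<.24)&(np.hypot(P[...,0]-.507,P[...,1]+.227)<.13)
    q=P[w]; e=np.array([.953,-.302]); nn=np.array([.302,.953]); x=(q[:,:2]-[.5057,-.2281])@e; y=(q[:,:2]-[.5057,-.2281])@nn
    for lo,hi in((-.12,-.08),(-.08,-.03),(.03,.08)):
        k=(x>lo)&(x<hi)
        if k.sum()>5: print(n,lo,k.sum(),'z',np.median(q[k,2]),'y',np.median(y[k]))
    print(n,'x',x.min(),x.max())
E
```

```text
tcp [ 0.50647775 -0.22517537  0.20390078] tip [ 0.5870317  -0.25073835  0.13561657] yaw -17.610914670192624
to jar centre [-1.441 -4.67   0.   ]
[0.008 0.013 1.196]
scene -0.08 19 z 0.21916560359952525 y -0.00032065665389849275
scene 0.03 103 z 0.2192431013752016 y 0.0026661374284132817
scene x -0.05963701666080004 0.09012655379514004
top -0.12 77 z 0.21981609869326785 y 0.004311048532221707
top -0.08 75 z 0.21696972488545496 y 0.006434919801261558
top x -0.11106479497668478 -0.008156625457940216
```

>>> apply_moves(dp=[[0.01,0.013,0.05],[0.01,0.013,0.25],[0.01,0.013,0.5],[0.01,0.013,0.75],[0.01,0.013,0.9]], angular=[[0,0,0],[0,0,0],[0,0,0],[0,0,0],[0,0,0]], jaw=[0.05,0.05,0.05,0.05,0.05])

```text
clock: 25.8
tool_pos: [0.5058, -0.2271, 0.1116]
tool_rot: [0.988, -0.154, -0.001, -0.0]
wrist_force: [-0.5, -0.5, -1.6]
width: 0.0127
grip_force: 58.5
```

>>> apply_moves(dp=[[0,0,0.08],[0,0,0.16],[0,0,0.22],[0,0,0.27],[0,0,0.28]], angular=[[0,0,0],[0,0,0],[0,0,0],[0,0,0],[0,0,0]], jaw=[0.05,0.05,0.05,0.05,0.05])

```text
clock: 26.3
tool_pos: [0.5069, -0.2272, 0.0856]
tool_rot: [0.988, -0.153, -0.0, -0.0]
wrist_force: [-1.3, 0.6, 0.5]
width: 0.0123
grip_force: 58.5
```

>>> apply_moves(dp=[[0,0,0],[0,0,0.005],[0,0,0.01],[0,0,0.015],[0,0,0.015]], angular=[[0,0,0],[0,0,0],[0,0,0],[0,0,0],[0,0,0]], jaw=[0.05,0.05,0.05,0.05,0.05])

```text
clock: 26.8
tool_pos: [0.5069, -0.2272, 0.0844]
tool_rot: [0.988, -0.153, 0.0, 0.0]
wrist_force: [-0.5, -0.2, -1.2]
width: 0.0122
grip_force: 58.5
```

>>> apply_moves(dp=[[0,0,0.005],[0,0,0.005],[0,0,0.005],[0,0,0.005],[0,0,0.005]], angular=[[0,0,0],[0,0,0],[0,0,0],[0,0,0],[0,0,0]], jaw=[0.05,0.05,0.3,0.6,0.6], force=20)

```text
clock: 27.3
tool_pos: [0.5069, -0.2272, 0.0837]
tool_rot: [0.988, -0.153, -0.0, 0.0]
wrist_force: [0.5, 0.4, -0.4]
width: 0.0513
grip_force: 0.0
```

>>> apply_moves(dp=[[0,0,0],[0,0,0],[0,0,0],[0,0,0],[0,0,0]], angular=[[0,0,0],[0,0,0],[0,0,0],[0,0,0],[0,0,0]], jaw=[0.7,0.7,0.7,0.7,0.7])

```text
clock: 27.8
tool_pos: [0.5069, -0.2272, 0.0838]
tool_rot: [0.988, -0.153, 0.0, 0.0]
wrist_force: [0.0, -0.5, 0.0]
width: 0.0597
grip_force: 0.0
```

>>> apply_moves(dp=[[0,0,-0.05],[0,0,-0.2],[0,0,-0.45],[0,0,-0.75],[0,0,-1]], angular=[[0,0,0],[0,0,0],[0,0,0],[0,0,0],[0,0,0]], jaw=[0.7,0.7,0.7,0.7,0.7])

```text
clock: 28.3
tool_pos: [0.5071, -0.2273, 0.1857]
tool_rot: [0.988, -0.153, 0.0, 0.0]
wrist_force: [0.0, -0.2, -0.4]
width: 0.0598
grip_force: 0.0
```

>>> apply_moves(dp=[[0,0,-0.1],[0,0,-0.15],[0,0,-0.18],[0,0,-0.2],[0,0,-0.2]], angular=[[0,0,0],[0,0,0],[0,0,0],[0,0,0],[0,0,0]], jaw=[0.7,0.7,0.7,0.7,0.7])

```text
clock: 28.8
tool_pos: [0.5066, -0.2271, 0.2031]
tool_rot: [0.988, -0.154, -0.001, -0.0]
wrist_force: [-0.3, -0.1, 0.2]
width: 0.0596
grip_force: 0.0
```

```bash
python3 - <<'E'
from h import *
im,d,K,R,t=grab('wrist'); P=pts(d,K,R,t); H,S,V=cv2.split(cv2.cvtColor(im,cv2.COLOR_BGR2HSV))
m=(P[...,2]>.087)&(P[...,2]<.115)&(S<60)&(V>140)&(d>0)&(np.hypot(P[...,0]-.5057,P[...,1]+.2281)<.13)
q=P[m]; e=np.array([.953,-.302]); x=(q[:,:2]-[.5057,-.2281])@e; print('x',x.min(),x.max(),[np.median(q[(x>a)&(x<a+.04),2]).round(4) for a in(-.08,-.02,.04)])
im,d,K,R,t=grab('scene'); cv2.imwrite('pics/end.png',cv2.resize(im,(800,600)))
E
```

```text
x -0.1083264186477592 0.09043097958938612 [np.float64(0.0981), np.float64(0.098), np.float64(0.0979)]
```

View pics/end.png

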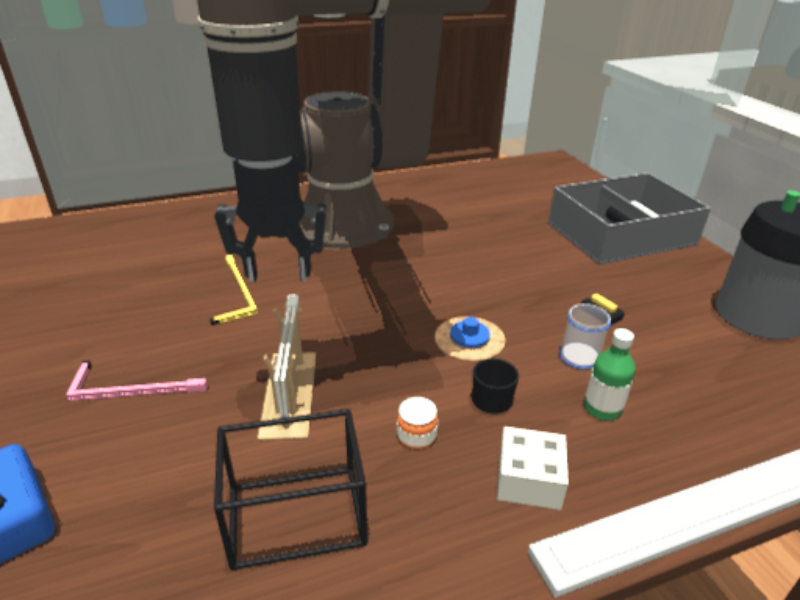

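The tongs lie level on both posts (285,355), with their top at 0.098 along the handle. The cap is on the mat (470,335) and the jar is in place (585,335).

```bash
python3 -c "
from cell import bot
print(bot.hand_in())"
```

```text
the job is handed in; nothing more can be done
None
```

The job is done and handed in at about 29 s of the 64 s allowed: the cap is knob up on the cork mat, the tongs tip was held near the bottom of the clear jar for over a second, and the tongs are back across both posts.

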